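Hitch the hold-down arm onto the soldering jig

ROBOT

A 6-joint arm with a two-finger parallel gripper is mounted at the origin on the work surface. World frame = base frame: x ahead of the robot, y to its left, z up, the work surface at z = 0. Lengths are in mm, angles in rad, forces in N, time in s.
With the tool pointing down it reaches from about 325 to 1000 mm from the base axis. Payload 5.1 kg.
Tool frame: the origin (TCP) lies on the centre line of the jaws, within the pads' length; the fingertips stand env.tip_reach ahead of it and the grasp point (between the pads) lies 11 mm behind it (env.tip_reach is the distance from the TCP to the fingertips, in mm); z points along the fingers, y is the direction in which the jaws open and shut (so a half turn about z gives the same grasp; the last joint's range is limited). The gripper opens to 85 mm and grips with 20 to 120 N. Pads are 22 mm wide; open, the fingers measure 114 mm over their backs; the gripper's body (76 mm by 85 mm) begins 54 mm behind the grasp point. The pads swing forward as they close: fully open they stand 13 mm farther back than shut.
Start: joints at [-1.384, 0.124, 1.65, -0, 1.367, -0.083], TCP at [173.218, -626.483, 239.322] pointing down, gripper open.
Joint ranges: [-2.61, 2.61], [-1.02, 2.33], [0.03, 2.71], [-1.35, 4.49], [0.32, 2.68], [-2.91, 2.91]. Speed limits (rad/s): [2.57, 2.57, 3.14, 3.14, 3.14, 3.14].

INTERFACE

Orientations are given as [roll, pitch, yaw] about the fixed x, y, z axes, in that order (R = Rz(yaw) Ry(pitch) Rx(roll)).
In Python, from station import env, camera, camera_info gives the robot as it stands. The module is installed in compiled form; this text tells all that it offers.
- The arm moves only by the shell command python3 -m inch 'ROWS' [FORCE]. ROWS is JSON, a list of rows, each a list of 3 entries, a list of its own where there are three numbers: the shift along the tool's x, y, z in cm, then the turn, a rotation vector about the tool's x, y, z in units of 10 degrees (1.0 is 10 degrees), then the opening, from -1 (shut) to 1 (fully open), so that 0 is half open. A call has 1 to 5 rows; each row is the pose to reach, as a shift and turn from the pose measured when the call began, along the tool's axes at that moment; what a row does not reach only later rows make up. A row lasts 1/8 s, in which the tool goes at most 62.5 mm and 10.7 degrees, less where a joint would pass 70% of its speed; a pose out of reach is approached as far as the arm can. A call with a gripper value outside its range is refused whole. The fingers move at their own pace and stop on an object; FORCE is the grip in N (left out, the last holds). Time passes only in rows, so rows that repeat a pose let the fingers close. It gives the time, the measured TCP pose, the force and the opening at its end, in the units of the state.
- env.state(): the state, without advancing time (a new reading comes with each control period).
- camera(name): name is "scene" or "side" or "wrist"; returns (picture, depth): 400x640x3 uint8, red, green, blue; 400x640 float32, mm along the optical axis (not along the pixel's ray), 0 where there is no reading.
- camera_info(name): a dict with "intrinsics" (3x3 intrinsics, pixels), "R" (3x3) and "t" (3): a world point X has camera coordinates R X + t. Camera axes: x right, y down, z forward; pixel columns grow to the right and rows downward; lengths in mm; the calibration is good to about 2 mm. A picture is of the moment at which its call begins: read the wrist's pose just before it. camera_info takes no time and is no camera call; for the wrist camera it gives the pose at the moment of the call.
- env.hand_in(): hands the job in, once; it reports no verdict.
The state is a dict: "time": time; "joints": joint angles; "joint_vel": joint speeds; "tau": joint torques, N m; "eef_pos": TCP position; "orientation": TCP orientation; "ft_force": force on the tool from outside, world axes, zero at the start; "torque": the same for the moment, N m; "opening": opening from 0.0 (shut) to 1.0 (fully open).
Only numpy, scipy, OpenCV 4.12 (cv2) and the standard library are available. Lean on these libraries where they do the work, as an engineer would, in place of code of your own. Each camera call takes 0.05 s, during which the arm holds its last target. There are 200 camera calls.

TASK

Hitch the loose aluminium hold-down arm onto the soldering jig: lower its socket onto the jig's steel ball, with the lever still up and the arm pointing along the jig so that its rubber foot lands on the middle lead line of the glass panel, and push it down gently until the ball is fully home. Then press the latch lever all the way down so that it locks under the ball, and let go, leaving the other things on the bench where they are. It is a glass panel: never lean on the jig with more than about 3 kg of push.

Things in the scene. Friction and masses are not known exactly. Their poses are not given: they have to be found in the camera images.
- jig: fixed soldering jig; origin at the centre of its base's underside, on the bench; x from ball end to panel end, z up. Its plywood platform, 190 (x) x 124 mm, centred over the origin, has its top 46 to 66 mm above the bench (set by a screw, NOT measured: find by touch or sight). On it a leaded glass panel 8 mm thick, x -8 to 92, y -52 to 52 mm, lead line along y = 0
- ball_axis (a point): point on the bench straight below the jig's steel ball (jig x = -45 mm, y = 0): gives the ball's x and y, not its height. Ball diameter 30 mm, on a 14 mm stud, its centre 30 mm above the platform's top (so 76 to 96 mm above the bench)
- clamp: the loose hold-down arm with its lever, 127 mm long, about 0.35 kg; origin at the centre of the socket head's flat underside; x points along the arm to its foot, z up. Socket head: 46 x 46 x 44 mm aluminium box open below, bore 33 mm wide, mouth flared about 3 mm all round. Fully home and level, the underside is 8 mm above the platform's top and the foot rests on the panel
- socket (a point): where the ball's centre sits when fully home, 22 mm above the arm's underside; axes as the arm. A flat ceiling 15 mm above this point stops the ball. Two spring plungers in the bore resist from 14 mm to 4 mm before home: about 8 to 14 N straight down (of which the arm's own weight gives 3.5 N) snaps the ball past them; then it goes easily for 4 mm and meets the ceiling firmly
- grip (a point): centre of the black grip stem on top of the socket head, straight above the socket: 30 (arm x) x 24 (arm y) x 48 mm high, this point 68 mm above the arm's underside (46 mm above socket); grasp it across arm y from above
- foot (a point): centre of the underside of the arm's rubber foot, 92 mm from the socket's axis along arm x; foot 24 (x) x 44 (y) mm
- latch (a joint): latch lever of the arm, rad: 0 = raised about 40 degrees, 0.7 = fully down, level, on its stop. Hinged across the arm 30 mm from the socket's axis, 34.5 mm above the underside; points towards the foot, 54 mm long, end 30 mm wide. Stiff, stays where left: takes about 6 to 9 N straight down at paddle. Its claw swings in under the ball, only possible when the ball is home
- paddle (a point): pressing point on the lever's upper face, 36 mm from its hinge; moves with the lever, about 23 mm down and 5 mm towards the foot over its whole stroke
- flux: small round flux bottle with a red cap, 40 mm across, 90 mm high, standing; bystander, leave alone
- stone: dark sharpening stone, 100 x 40 x 28 mm; bystander, leave alone
- hammer: hammer with a wooden handle, 260 mm long, lying; bystander, leave alone
- cutter: hand tool with a dark wooden handle and a thin steel shank, 170 mm long, lying; bystander, leave alone
- tape: yellow and black tape measure, 60 x 30 x 50 mm; bystander, leave alone
- jar: closed glass jar with a steel cap, 66 mm across, 80 mm high, standing; bystander, leave alone
- offcut: amber glass offcut lying flat, 70 x 50 x 5 mm; bystander, leave alone
Mind the look-alikes: they are no part of the job. What is shaped like the clamp but yellow is not meant.

How it is judged (in metres and radians):
On the way:
1. the arm stands on the ball with its foot on the panel's middle lead line, level, with the lever still up (horizontal distance between socket and ball_axis below 0.007 m and angle between socket's own z axis and vertical below 0.07 rad and y of foot in the frame of jig between -0.018 and 0.018 m and x of foot in the frame of jig above 0.03 m and z of foot in the frame of jig between 0.051 and 0.078 m and contact force between clamp and jig above 1.5 N and value of joint latch below 0.3 rad), for 0.2 s.
At the end, for the whole second after the job is handed in: The socket is fully home on the ball (axes within 5 mm), the arm level within 4 degrees and at rest, its foot on the panel within 18 mm of the middle lead line, and the latch lever down (at least 0.65 of 0.7 rad) (horizontal distance between socket and ball_axis below 0.005 m and angle between socket's own z axis and vertical below 0.07 rad and y of foot in the frame of jig between -0.018 and 0.018 m and x of foot in the frame of jig above 0.03 m and z of foot in the frame of jig between 0.051 and 0.078 m and contact force between clamp and jig above 1.5 N and value of joint latch above 0.65 rad and linear speed of clamp below 0.01 m/s); the robot touches nothing.
It fails at once if the jig is pressed with more than 80 N through the arm (the plungers' own squeeze of the ball counts for up to 30 N of it) (contact force between clamp and jig above 80 N).
It fails at once if the robot itself presses on the jig with more than 20 N (contact force between any of the fingers, the arm and jig above 20 N).
It fails at once if another thing on the bench is moved by more than 30 mm (distance of any of flux, stone, hammer, cutter, tape, jar, offcut from where it was at the start of the episode above 0.03 m).
It also fails if it takes over 58 s, if anything falls off the work surface, if the arm or the gripper's body presses on something with over 40 N, if the wrist force passes 120 N, or if a joint passes its speed limit or range.

## Working session

There is one attempt and no reset: what is moved stays moved. The work goes in short steps, Python scripts to look and compute and a shell command to move; the robot and the scene stay as the last step left them, time stands still between calls to the robot, and variables do not carry over. Pictures are saved under pics/ and viewed, about 8 in all and at most 12, crops included, and the job is handed in when it is done.

```bash
mkdir -p pics; ls; python3 - <<'E'
from station import env,camera,camera_info
import cv2,numpy as np
for n in ["scene","side"]:
    p,d=camera(n); np.savez("pics/%s0.npz"%n,p=p,d=d); cv2.imwrite("pics/%s0.png"%n,p[:,:,::-1])
    i=camera_info(n); print(n,np.round(i["intrinsics"],1).tolist(),np.round(-i["R"].T@i["t"]),np.round(i["R"],2).tolist(), (d>0).mean())
print(env.tip_reach,env.state())
E
```

```text
pics
scene [[501.5, 0.0, 319.5], [0.0, 501.5, 199.5], [0.0, 0.0, 1.0]] [1229.   97. 1129.] [[-0.13, 0.99, -0.0], [0.83, 0.11, -0.54], [-0.53, -0.08, -0.84]] 0.99597265625
side [[367.7, 0.0, 318.9], [0.0, 367.7, 195.2], [0.0, 0.0, 1.0]] [ 72. 555. 473.] [[-0.71, -0.71, 0.02], [-0.37, 0.34, -0.87], [0.6, -0.62, -0.5]] 0.99618359375
8.0 {'time': 0.1, 'joints': array([-1.38365448e+00,  1.24432473e-01,  1.65153932e+00, -2.82966539e-06,
        1.36753761e+00, -8.26016200e-02]), 'joint_vel': array([ 6.84091957e-04, -9.70878365e-04, -1.57321596e-03,  3.93151698e-04,
        2.19589965e-04, -2.33018914e-05]), 'tau': array([ 9.66521511e-04, -4.24929893e+01, -3.66653466e+01, -1.02654658e-04,
        3.92066839e-03, -2.28852576e-05]), 'eef_pos': array([ 173.08280952, -625.96424412,  238.17963474]), 'orientation': array([-3.13968222e+00, -1.55385170e-04,  2.69743888e-01]), 'ft_force': array([ 0.12773456, -0.01178204,  0.75066043]), 'torque': array([0.00106464, 0.03276324, 0.04023775]), 'opening': 0.9981505814026017}
```

View pics/scene0.png

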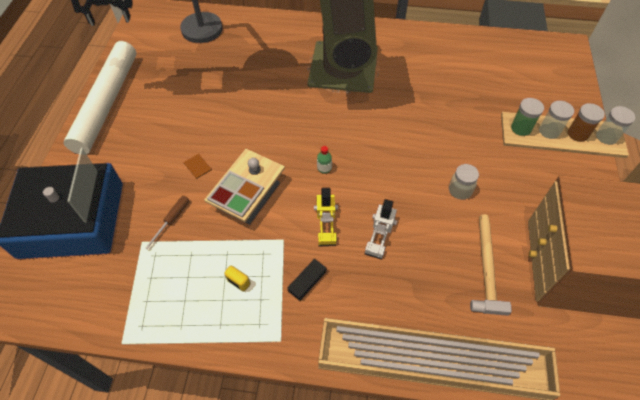

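View pics/side0.png

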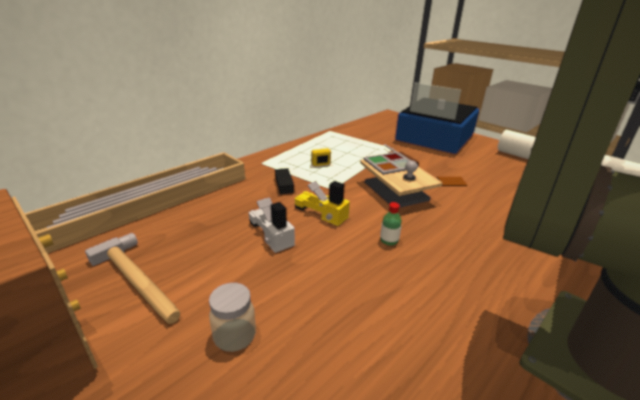

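The scene view shows the aluminium clamp at about (382,228), with its black grip at (387,210) and its foot at (376,250). The yellow look-alike is at (327,215). The jig is at (245,185) with its ball at (254,163). The side view shows the aluminium clamp at (272,228) and the ball at (410,165).

```bash
cat > h.py <<'E'
import numpy as np,cv2
from station import env,camera,camera_info
def cloud(d,i):
    K=i["intrinsics"];v,u=np.mgrid[:d.shape[0],:d.shape[1]]
    c=np.stack([(u-K[0,2])/K[0,0]*d,(v-K[1,2])/K[1,1]*d,d],-1)
    return (c-i["t"])@i["R"]
def proj(X,i):
    c=i["R"]@np.array(X)+i["t"];q=i["intrinsics"]@c;return q[:2]/q[2]
E
python3 - <<'E'
from h import *
D={}
for n in ["scene","side"]:
    f=np.load(f"pics/{n}0.npz");i=camera_info(n);P=cloud(f["d"],i);D[n]=(f["p"].astype(int),P,i)
p,P,i=D["scene"]
s=p.sum(-1)
def box(u0,u1,v0,v1,extra): 
    m=np.zeros(s.shape,bool);m[v0:v1,u0:u1]=1;return m&extra
def rep(n,m): print(n,m.sum(),np.round(np.median(P[m],0),1),np.round(P[m].min(0)),np.round(P[m].max(0)))
z=P[...,2]
rep("bench",box(330,350,255,262,z>-99))
rep("griptop",box(375,400,195,225,(s<120)&(z>80)))
rep("foot-ish",box(360,390,243,258,(z>8)))
rep("clampall",box(360,400,195,260,(z>10)))
rep("ytop",box(315,340,185,210,(s<120)&(z>80)))
rep("ball",box(245,262,155,172,z>75))
m=box(200,290,145,225,(z>35)&(z<78)); rep("plat",m)
q=P[m][:,:2].astype(np.float32); print(cv2.minAreaRect(q), cv2.boxPoints(cv2.minAreaRect(q)))
print(np.histogram(z[m],bins=20))
b=box(360,400,195,260,(z>10)); r=cv2.minAreaRect(P[b][:,:2].astype(np.float32));print(r)
p,P,i=D["side"];s=p.sum(-1);z=P[...,2]
rep("S griptop",box(268,292,198,222,(s<130)&(z>80)))
rep("S ball",box(400,420,155,185,z>75))
m=box(355,445,145,190,(z>35)&(z<78)); rep("S plat",m);print(np.histogram(z[m],bins=20))
E
```

```text
bench 140 [676.3  66.8   0.8] [664.  42.  -5.] [1229.   97. 1129.]
griptop 62 [572.  168.5  92.6] [553.  97.  81.] [1229.  177. 1129.]
foot-ish 227 [655.8 150.7  28.1] [630.  97.   8.] [1229.  173. 1129.]
clampall 860 [586.5 160.6  43.7] [536.  97.  10.] [1229.  199. 1129.]
ytop 52 [556.1  15.4  92.3] [537.   5.  81.] [562.  25.  99.]
ball 106 [ 487.6 -179.9  101.7] [ 471. -195.   83.] [1229.   97. 1129.]
plat 2922 [ 537.8 -198.1   66.1] [ 413. -290.   51.] [ 634. -108.   77.]
((523.05615234375, -198.82138061523438), (127.06103515625, 193.2634735107422), 68.32440185546875) [[ 409.7922  -222.16862]
 [ 589.38995 -293.55066]
 [ 636.32007 -175.47414]
 [ 456.72235 -104.0921 ]]
(array([  5,  13,  18,  28,  23,  62, 113, 210, 303, 287, 250, 199, 254,
       318, 350, 252, 151,  57,  18,  11]), array([50.71447623, 52.0235867 , 53.33269716, 54.64180762, 55.95091808,
       57.26002854, 58.569139  , 59.87824946, 61.18735992, 62.49647038,
       63.80558084, 65.1146913 , 66.42380177, 67.73291223, 69.04202269,
       70.35113315, 71.66024361, 72.96935407, 74.27846453, 75.58757499,
       76.89668545]))
((881.4877319335938, 119.0625228881836), (61.94612503051758, 692.9556274414062), 81.30532836914062)
S griptop 125 [552.2 175.4  89.9] [544. 162.  81.] [570. 185.  92.]
S ball 128 [ 477.1 -171.6   94.5] [  72. -188.   75.] [493. 555. 473.]
S plat 1751 [ 517.9 -178.2   60.6] [ 413. -278.   47.] [ 633. -108.   76.]
(array([  3,  21,  25,  26,  30,  32,  33,  87, 499, 237,  44,  46, 201,
       308, 134,  12,   3,   3,   3,   4]), array([47.13958501, 48.58772906, 50.0358731 , 51.48401714, 52.93216118,
       54.38030523, 55.82844927, 57.27659331, 58.72473736, 60.1728814 ,
       61.62102544, 63.06916949, 64.51731353, 65.96545757, 67.41360161,
       68.86174566, 70.3098897 , 71.75803374, 73.20617779, 74.65432183,
       76.10246587]))
```

```bash
cat >> h.py <<'E'
from scipy.spatial.transform import Rotation as Rt
def go(pos,yaw):
    s=env.state();R=Rt.from_euler("xyz",s["orientation"])
    T=Rt.from_euler("xyz",[np.pi,0,yaw])
    sh=R.inv().apply(np.array(pos)-s["eef_pos"])/10
    tv=np.degrees((R.inv()*T).as_rotvec())/10
    print("shift",np.round(sh,2),"turn",np.round(tv,2),"| at",np.round(s["eef_pos"],1),np.round(s["orientation"],3),"F",np.round(s["ft_force"],1),"op",round(s["opening"],2),"t",round(s["time"],2))
E
python3 -c "
from h import *
go([540,175,290],-0.21)"
```

```text
shift [ 56.71 -67.43  -5.04] turn [-0.01  0.    2.75] | at [ 173.1 -626.   238.2] [-3.14 -0.    0.27] F [ 0.1 -0.   0.8] op 1.0 t 0.1
```

```bash
python3 -m inch '[[[5.6,-6.7,-5],[0,0,0],1],[[11,-13.4,-5],[0,0,0.5],1],[[16.8,-20,-5],[0,0,1],1],[[20,-24,-5],[0,0,1],1],[[24,-28,-5],[0,0,1],1]]' && python3 -c "
from h import *
go([540,175,290],-0.21)"
```

```text
time: 0.72
eef_pos: [300.7, -348.9, 287.0]
orientation: [-3.14, -0.0, 0.094]
ft_force: [0.9, -0.3, -0.8]
opening: 1.0
shift [ 28.76 -49.9   -0.2 ] turn [-0.01  0.    1.74] | at [ 300.7 -348.9  287. ] [-3.14  -0.     0.094] F [ 0.9 -0.3 -0.8] op 1.0 t 0.72
```

```bash
python3 -m inch '[[[4,-6,0],[0,0,0.5],1],[[9,-12,0],[0,0,1],1],[[13,-18,0],[0,0,1.7],1],[[17,-24,0],[0,0,1.7],1],[[20,-30,0],[0,0,1.7],1]]' && python3 -c "
from h import *
go([540,175,290],-0.21)"
```

```text
time: 1.35
eef_pos: [451.3, -75.4, 287.2]
orientation: [-3.14, 0.0, -0.202]
ft_force: [0.7, -0.7, -0.3]
opening: 0.997
shift [  3.66 -26.31  -0.23] turn [-0.01  0.    0.04] | at [451.3 -75.4 287.2] [-3.14   0.    -0.202] F [ 0.7 -0.7 -0.3] op 1.0 t 1.35
```

```bash
python3 -m inch '[[[1,-6,0],[0,0,0],1],[[2,-12,0],[0,0,0],1],[[3,-18,0],[0,0,0],1],[[3.6,-24,0],[0,0,0],1],[[3.6,-26.3,0],[0,0,0],1]]' && python3 -m inch '[[[0,0,0],[0,0,0],1]]' && python3 - <<'E'
from h import *
go([562,171,290],-0.21)
i=camera_info("wrist");p,d=camera("wrist");np.savez("pics/w1.npz",p=p,d=d,**i)
cv2.imwrite("pics/w1.png",p[:,:,::-1])
P=cloud(d,i);z=P[...,2];print(-i["R"].T@i["t"],i["R"].round(2).tolist(),d.min(),np.median(d))
E
```

```text
time: 1.98
eef_pos: [539.3, 177.9, 286.7]
orientation: [-3.14, 0.002, -0.199]
ft_force: [-0.4, 0.0, 0.1]
opening: 1.002
time: 2.1
eef_pos: [539.1, 179.3, 285.9]
orientation: [-3.141, 0.003, -0.196]
ft_force: [-0.6, 0.0, 0.1]
opening: 1.001
shift [ 2.41  0.36 -0.42] turn [-0.    0.02  0.08] | at [539.1 179.3 285.9] [-3.141e+00  3.000e-03 -1.960e-01] F [-0.6  0.   0.1] op 1.0 t 2.1
[603.70813868 166.15839961 420.58046994] [[-0.19, -0.98, -0.0], [-0.95, 0.19, 0.26], [-0.26, 0.05, -0.97]] 0.0 401.89554
```

View pics/w1.png

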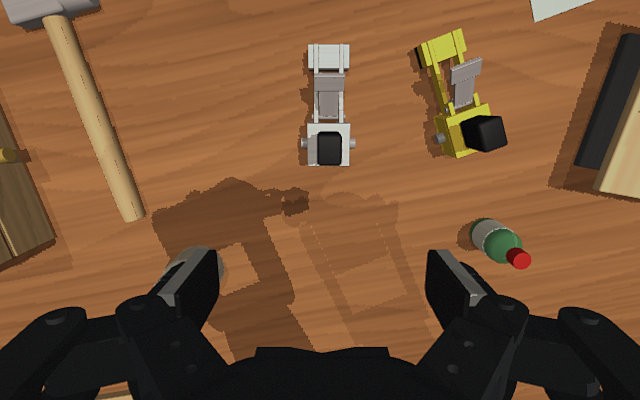

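The wrist view shows the aluminium clamp standing upright in the picture: grip top at (330,148), head at (328,145) and foot at (329,58). Its lever is up at about (330,90). The fingers are at (220,270) and (430,270).

```bash
python3 - <<'E'
from h import *
f=np.load("pics/w1.npz");p=f["p"].astype(int);i={k:f[k] for k in("intrinsics","R","t")};P=cloud(f["d"],i);z=P[...,2];s=p.sum(-1)
def rep(n,u0,u1,v0,v1,e):
    m=np.zeros(s.shape,bool);m[v0:v1,u0:u1]=1;m&=e
    q=P[m];r=cv2.minAreaRect(q[:,:2].astype(np.float32))
    print(n,m.sum(),"med z",np.median(q[:,2]).round(1),"rect",np.round(r[0],1),np.round(r[1],1),round(r[2],2))
def near(h,t=4): return abs(z-h)<t
rep("grip",305,355,120,175,(s<150)&near(92,6))
rep("head",295,365,115,175,near(44,4)&(s>300))
rep("clamp",303,354,40,170,(s>330)&(z>10))
rep("foot",300,360,40,75,(s>330)&(z>12))
# arm direction by side edges of white mask rows
m=(s>420)&(z>12)&(z<60);m[:,:295]=0;m[:,365:]=0;m[:40]=0;m[175:]=0
pts=[]
for v in range(44,72,2):
    u=np.where(m[v])[0]
    if len(u)>20: pts.append((P[v,u[0]+1]+P[v,u[-1]-1])/2)
a=np.mean(pts,0);print("foot mid",a.round(1))
pts=[]
for v in range(128,162,2):
    u=np.where(m[v])[0]
    if len(u)>10: pts.append((P[v,u[0]+1]+P[v,u[-1]-1])/2)
b=np.mean(pts,0);print("head mid",b.round(1),"yaw",np.arctan2(*(a-b)[1::-1]))
E
```

```text
grip 710 med z 92.8 rect [562.3 167.6] [23.1 29.5] 78.62
head 1025 med z 45.0 rect [566.3 167.1] [45.9 53.5] 78.73
clamp 3338 med z 44.4 rect [601.6 159.5] [ 57.3 125.9] 78.47
foot 1063 med z 28.9 rect [633.  153.8] [43.5 62.3] 78.28
foot mid [651.9 150.3  28.5]
head mid [564.  167.5  40.2] yaw -0.19361727181351132
```

```bash
python3 -m inch '[[[1.2,0.3,2],[0,0,0],1],[[2.5,0.7,7],[0,0,0],1],[[2.5,0.7,11],[0,0,0],1],[[2.5,0.7,13],[0,0,0],1],[[2.5,0.7,13],[0,0,0],1]]' 40 && python3 -c "
from h import *
go([562.3,167.6,60],-0.2)"
```

```text
time: 2.78
eef_pos: [560.6, 165.7, 153.5]
orientation: [3.141, 0.007, -0.199]
ft_force: [0.6, -0.1, -0.1]
opening: 0.996
shift [ 0.19 -0.22  9.35] turn [0.01 0.04 0.01] | at [560.6 165.7 153.5] [ 3.141  0.007 -0.199] F [ 0.6 -0.1 -0.1] op 1.0 t 2.77
```

```bash
python3 -m inch '[[[0.2,-0.2,3.5],[0,0.04,0],1],[[0.2,-0.2,6],[0,0.04,0],1],[[0.2,-0.2,8],[0,0.04,0],1],[[0.2,-0.2,9.3],[0,0.04,0],1],[[0.2,-0.2,9.3],[0,0.04,0],1]]' && python3 -c "
from h import *
go([562.3,167.6,60],-0.2)"
```

```text
time: 3.4
eef_pos: [562.2, 167.3, 60.1]
orientation: [3.14, 0.001, -0.199]
ft_force: [-0.2, -0.8, 1.4]
opening: 0.999
shift [ 0.01 -0.03  0.01] turn [0.01 0.   0.01] | at [562.2 167.3  60.1] [ 3.14e+00  1.00e-03 -1.99e-01] F [-0.2 -0.8  1.4] op 1.0 t 3.4
```

```bash
python3 -m inch '[[[0,0,0],[0,0,0],-0.4],[[0,0,0],[0,0,0],-0.6],[[0,0,0],[0,0,0],-0.8],[[0,0,0],[0,0,0],-0.8],[[0,0,0],[0,0,0],-0.8]]' 60; python3 -m inch '[[[0,0,0],[0,0,0],-1],[[0,0,0],[0,0,0],-1]]' 60;  python3 -m inch '[[[0,0,-3],[0,0,0],-1],[[0,0,-8],[0,0,0],-1],[[0,0,-13],[0,0,0],-1],[[0,0,-14],[0,0,0],-1],[[0,0,-14],[0,0,0],-1]]'; python3 -c "
from h import *
go([560,0,200],-0.2)"
```

```text
time: 4.03
eef_pos: [562.5, 167.4, 60.8]
orientation: [3.141, 0.0, -0.199]
ft_force: [-0.6, -0.0, 3.7]
opening: 0.272
time: 4.28
eef_pos: [562.5, 167.4, 60.8]
orientation: [3.141, 0.0, -0.199]
ft_force: [-0.8, -0.1, 1.7]
opening: 0.274
time: 4.9
eef_pos: [562.0, 167.4, 199.6]
orientation: [3.14, 0.001, -0.199]
ft_force: [0.8, -0.4, -3.4]
opening: 0.278
shift [ 3.1  16.45 -0.02] turn [0.01 0.01 0.01] | at [562.  167.4 199.6] [ 3.14e+00  1.00e-03 -1.99e-01] F [ 0.8 -0.4 -3.4] op 0.28 t 4.9
```

```bash
python3 -c "
from h import *
go([470,-20,240],-0.378)"
python3 -m inch '[[[-1,5,-4],[0,0,0.3],-1],[[-2,10,-4],[0,0,0.6],-1],[[-4,14,-4],[0,0,1],-1],[[-5.5,17,-4],[0,0,1],-1],[[-5.5,17.5,-4],[0,0,1],-1]]';  python3 -c "
from h import *
go([470,-20,240],-0.378)"
```

```text
shift [-5.33 20.19 -4.  ] turn [0.01 0.01 1.03] | at [562.  167.4 199.6] [ 3.14e+00  1.00e-03 -1.99e-01] F [ 0.8 -0.4 -3.4] op 0.28 t 4.9
time: 5.52
eef_pos: [471.2, 5.7, 236.1]
orientation: [3.138, 0.007, -0.375]
ft_force: [0.8, 0.4, -3.7]
opening: 0.271
shift [ 0.83  2.44 -0.38] turn [0.02 0.04 0.01] | at [471.2   5.7 236.1] [ 3.138  0.007 -0.375] F [ 0.8  0.4 -3.7] op 0.27 t 5.53
```

```bash
python3 -m inch '[[[0.8,2.4,-0.4],[0.02,0.04,0],-1],[[0.8,2.4,-0.4],[0.02,0.04,0],-1],[[0.8,2.4,-0.4],[0.02,0.04,0],-1]]'; python3 - <<'E'
from h import *
go([481,-181,200],-0.378)
i=camera_info("wrist");p,d=camera("wrist");np.savez("pics/w2.npz",p=p,d=d,**i)
cv2.imwrite("pics/w2.png",p[:,:,::-1])
E
```

```text
time: 5.9
eef_pos: [469.7, -18.9, 238.6]
orientation: [-3.141, 0.002, -0.375]
ft_force: [-0.5, -0.1, -2.9]
opening: 0.274
shift [ 7.   14.67  3.84] turn [-0.    0.01  0.02] | at [469.7 -18.9 238.6] [-3.141e+00  2.000e-03 -3.750e-01] F [-0.5 -0.1 -2.9] op 0.27 t 5.9
```

View pics/w2.png

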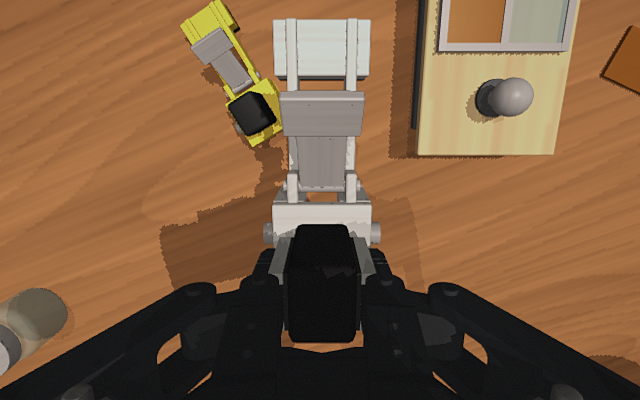

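The wrist view shows the clamp held straight: grip at (322,280), foot at (322,48), lever up. The ball is at (514,97) on the platform, and the panel edge lies along row 48.

```bash
python3 - <<'E'
from h import *
from scipy.optimize import least_squares
f=np.load("pics/w2.npz");p=f["p"].astype(int);i={k:f[k] for k in("intrinsics","R","t")};P=cloud(f["d"],i);z=P[...,2];s=p.sum(-1)
B=lambda u0,u1,v0,v1:P[v0:v1,u0:u1].reshape(-1,3)
# platform
q=B(430,550,115,150);q=q[(abs(q[:,2]-61)<8)];print("plat z",np.median(q[:,2]).round(1),q[:,2].std().round(1))
q=B(455,490,15,35);print("panel z",np.median(q[:,2]).round(1));q=B(520,550,15,35);print("panel z2",np.median(q[:,2]).round(1))
# ball: sphere fit to depth
q=B(494,536,76,118);q=q[(q[:,2]>88)&(q[:,2]<115)]
r=least_squares(lambda c:np.linalg.norm(q-c,axis=1)-15,[481,-181,91],loss="soft_l1");print("ball fit",len(q),r.x.round(1),np.abs(r.fun).mean().round(2))
# ball by its outline ray (circle of grey pixels) on plane z
pz=np.zeros(s.shape,np.uint8);sat=p.max(-1)-p.min(-1)
pz[((sat<25)&(s>230)&(z>75))]=255;k=np.zeros_like(pz);k[70:125,488:542]=255;pz&=k
pz=cv2.morphologyEx(pz,cv2.MORPH_OPEN,np.ones((3,3)))
c=max(cv2.findContours(pz,0,1)[0],key=cv2.contourArea);(u,v),rad=cv2.minEnclosingCircle(c);print("circle",u,v,rad)
K=i["intrinsics"];ray=i["R"].T@np.array([(u-K[0,2])/K[0,0],(v-K[1,2])/K[1,1],1]);C=-i["R"].T@i["t"]
for h in(88,91,94):print(h,(C+ray*(h-C[2])/ray[2]).round(1))
print("dist from radius",K[0,0]*15/rad)
# panel frame near edge line: depth points along bottom edge row; platform bottom edge
e=[];
for u in range(430,550,4):
    col=[v for v in range(120,175) if abs(z[v,u]-61)<5 and p[v,u].sum()>400]
    if col:e.append(P[max(col)-1,u])
e=np.array(e);d=cv2.fitLine(e[:,:2].astype(np.float32),cv2.DIST_HUBER,0,.01,.01).ravel();print("end edge dir",np.arctan2(d[1],d[0])+np.pi/2,d[2:])
# platform side edges
L=[];Rr=[]
for v in range(55,145,3):
    us=[u for u in range(400,600) if abs(z[v,u]-61)<5 and s[v,u]>400]
    if us:L.append(P[v,min(us)+1]);Rr.append(P[v,max(us)-1])
for n,e in(("L",L),("R",Rr)):
    e=np.array(e);d=cv2.fitLine(e[:,:2].astype(np.float32),cv2.DIST_HUBER,0,.01,.01).ravel();print(n,"yaw",np.arctan2(d[1],d[0]),d[2:],np.ptp(e[:,0]))
    if n=="L":l=d[2:].copy()
    else:print("mid",(l+d[2:])/2)
# held clamp: foot & head top
m=(s>420)&(z>140)
def mid(v0,v1):
    o=[]
    for v in range(v0,v1,2):
        us=np.where(m[v,260:385])[0]+260
        if len(us)>30:o.append((P[v,us[0]+1]+P[v,us[-1]-1])/2)
    return np.mean(o,0)
a=mid(26,74);b=mid(206,220);print("foot",a.round(1),"head",b.round(1),"yaw",np.arctan2(*(a-b)[1::-1]))
q=B(300,345,30,70);print("foot z",np.median(q[:,2]).round(1),"expect head-foot diff per bench: 44.4,28.5")
q=B(278,366,206,220);print("head z",np.median(q[:,2]).round(1))
E
```

```text
plat z 62.2 0.9
panel z 68.7
panel z2 68.7
ball fit 1279 [ 482.6 -183.1   92.1] 0.44
circle 513.6071166992188 96.39286041259766 19.96315574645996
88 [ 481.7 -187.3   88. ]
91 [ 482.2 -185.8   91. ]
94 [ 482.8 -184.3   94. ]
dist from radius 258.84439473834726
end edge dir 2.7669384 [ 436.8625  -169.15816]
L yaw -0.3756725 [ 502.969   -126.09306] 67.64990979292884
R yaw -0.38049835 [ 459.90518 -238.28062] 105.54367431270202
mid [ 481.43707 -182.18684]
foot [553.9 -51.8 205.9] head [487.1 -25.6 222.4] yaw -0.37376028146895485
foot z 205.9 expect head-foot diff per bench: 44.4,28.5
head z 222.6
```

```bash
python3 -m inch '[[[2.5,4,0],[0,0,0],-1],[[4,7,0],[0,0,0],-1],[[4,7,0],[0,0,0],-1],[[4,7,0],[0,0,0],-1]]'; python3 - <<'E'
from h import *
from scipy.optimize import least_squares
go([482.3,-184,215],-0.376)
i=camera_info("wrist");p,d=camera("wrist");P=cloud(d,i);z=P[...,2]
u,v=map(int,proj([482.3,-184,92],i));print(u,v)
p=p.copy();cv2.circle(p,(u,v),3,(255,0,0),1);cv2.imwrite("pics/w3.png",p[:,:,::-1])
q=P[max(0,v-30):v+30,max(0,u-30):u+30].reshape(-1,3);q=q[(q[:,2]>88)&(q[:,2]<115)&(np.linalg.norm(q[:,:2]-[482,-184],axis=1)<22)]
r=least_squares(lambda c:np.linalg.norm(q-c,axis=1)-15,[481,-181,91],loss="soft_l1");print("ball fit",len(q),r.x.round(1),np.abs(r.fun).mean().round(2))
E
```

```text
time: 6.45
eef_pos: [481.4, -97.7, 238.5]
orientation: [-3.141, 0.003, -0.374]
ft_force: [0.2, 0.5, -3.1]
opening: 0.272
shift [3.24 8.   2.33] turn [-0.    0.02  0.01] | at [481.4 -97.7 238.5] [-3.141e+00  3.000e-03 -3.740e-01] F [ 0.2  0.5 -3.1] op 0.27 t 6.45
420 148
ball fit 1107 [ 482.6 -183.1   92.1] 0.38
```

View pics/w3.png

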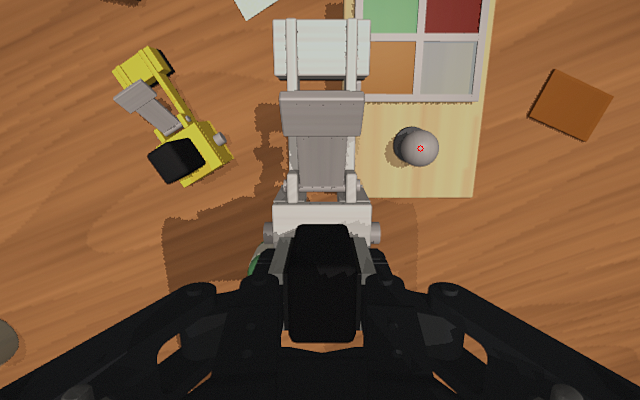

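The view shows the ball at about (416,148), with my projected mark at (420,148). The second fit agrees with the first: (482.6, -183.1, 92.1).

```bash
python3 -m inch '[[[1.5,4,0],[0,0.02,0.01],-1],[[3.2,7.9,1],[0,0.02,0.01],-1],[[3.2,7.9,4.5],[0,0.02,0.01],-1],[[3.2,7.9,4.8],[0,0.02,0.01],-1],[[3.2,7.9,4.8],[0,0.02,0.01],-1]]'; python3 -m inch '[[[0,0,0],[0,0,0],-1]]'; python3 -c "
from h import *
go([482.5,-183.2,175],-0.376)"
```

```text
time: 7.12
eef_pos: [482.5, -181.8, 190.8]
orientation: [-3.141, -0.001, -0.374]
ft_force: [0.3, -0.5, -2.5]
opening: 0.278
time: 7.25
eef_pos: [483.5, -181.5, 192.6]
orientation: [-3.141, -0.004, -0.373]
ft_force: [0.6, -1.2, -3.0]
opening: 0.277
shift [-0.04  0.19  1.76] turn [-0.   -0.02  0.02] | at [ 483.5 -181.5  192.6] [-3.141 -0.004 -0.373] F [ 0.6 -1.2 -3. ] op 0.28 t 7.25
```

```bash
python3 -m inch '[[[0,0.2,0.5],[0,-0.02,0.02],-1],[[0,0.2,1.2],[0,-0.02,0.02],-1],[[0,0.2,1.7],[0,-0.02,0.02],-1],[[0,0.2,1.7],[0,-0.02,0.02],-1],[[0,0.2,1.7],[0,-0.02,0.02],-1]]'; python3 -c "
from h import *
go([482.5,-183.2,150],-0.376)"
```

```text
time: 7.88
eef_pos: [482.8, -183.5, 175.6]
orientation: [-3.141, -0.0, -0.376]
ft_force: [-0.3, 0.0, -1.9]
opening: 0.276
shift [-0.04 -0.01  2.56] turn [-0. -0. -0.] | at [ 482.8 -183.5  175.6] [-3.141 -0.    -0.376] F [-0.3  0.  -1.9] op 0.28 t 7.88
```

```bash
python3 -m inch '[[[0,0,0.5],[0,0,0],-1],[[0,0,1.2],[0,0,0],-1],[[0,0,1.8],[0,0,0],-1],[[0,0,2.2],[0,0,0],-1],[[0,0,2.5],[0,0,0],-1]]';python3 -m inch '[[[0,0,0],[0,0,0],-1]]'; python3 -c "
from h import *
go([482.5,-183.2,145],-0.376)"
```

```text
time: 8.5
eef_pos: [482.8, -183.4, 150.2]
orientation: [-3.141, 0.0, -0.376]
ft_force: [0.9, -0.3, -3.8]
opening: 0.27
time: 8.62
eef_pos: [482.6, -183.4, 149.9]
orientation: [-3.141, 0.001, -0.376]
ft_force: [0.0, 0.1, -2.6]
opening: 0.274
shift [-0.02 -0.01  0.49] turn [-0.  0. -0.] | at [ 482.6 -183.4  149.9] [-3.141e+00  1.000e-03 -3.760e-01] F [ 0.   0.1 -2.6] op 0.27 t 8.62
```

```bash
python3 -m inch '[[[0,0,0.3],[0,0,0],-1],[[0,0,0.6],[0,0,0],-1],[[0,0,0.8],[0,0,0],-1],[[0,0,0.8],[0,0,0],-1]]'; python3 -m inch '[[[0,0,0.1],[0,0,0],-1],[[0,0,0.2],[0,0,0],-1],[[0,0,0.3],[0,0,0],-1],[[0,0,0.3],[0,0,0],-1]]'
```

```text
time: 9.12
eef_pos: [482.8, -183.5, 142.3]
orientation: [-3.141, 0.0, -0.376]
ft_force: [-1.0, 0.2, -0.4]
opening: 0.272
time: 9.62
eef_pos: [483.7, -183.9, 141.2]
orientation: [-3.141, -0.002, -0.376]
ft_force: [-2.6, 0.7, 6.0]
opening: 0.277
```

```bash
python3 -m inch '[[[-0.1,0,0.2],[0,0,0],-1],[[-0.1,0,0.3],[0,0,0],-1],[[-0.1,0,0.4],[0,0,0],-1],[[-0.1,0,0.4],[0,0,0],-1]]'
```

```text
time: 10.12
eef_pos: [484.7, -184.3, 139.6]
orientation: [-3.141, -0.008, -0.376]
ft_force: [-0.5, -0.0, 5.9]
opening: 0.276
```

```bash
python3 -m inch '[[[-0.2,0,0.2],[0,-0.05,0],-1],[[-0.2,0,0.4],[0,-0.05,0],-1],[[-0.2,0,0.5],[0,-0.05,0],-1],[[-0.2,0,0.5],[0,-0.05,0],-1]]'; python3 -c "
from h import *
go([482.5,-183.2,130],-0.376)"
```

```text
time: 10.62
eef_pos: [483.3, -183.7, 134.3]
orientation: [-3.141, -0.0, -0.376]
ft_force: [3.1, -1.3, -1.3]
opening: 0.275
shift [-0.09 -0.02  0.43] turn [-0. -0.  0.] | at [ 483.3 -183.7  134.3] [-3.141 -0.    -0.376] F [ 3.1 -1.3 -1.3] op 0.27 t 10.62
```

```bash
python3 -m inch '[[[0,0,0.2],[0,0,0],-1],[[0,0,0.3],[0,0,0],-1],[[0,0,0.4],[0,0,0],-1],[[0,0,0.4],[0,0,0],-1]]';  python3 -m inch '[[[0,0,0.1],[0,0,0],-1],[[0,0,0.2],[0,0,0],-1],[[0,0,0.2],[0,0,0],-1]]'; python3 -c "
from h import *
go([482.5,-183.2,130],-0.376)"
```

```text
time: 11.12
eef_pos: [481.8, -183.0, 130.0]
orientation: [-3.141, 0.004, -0.376]
ft_force: [-4.5, 2.6, 4.4]
opening: 0.271
time: 11.5
eef_pos: [481.7, -183.0, 129.8]
orientation: [-3.141, 0.005, -0.376]
ft_force: [-6.5, 2.8, 10.6]
opening: 0.27
shift [ 0.08 -0.01 -0.02] turn [-0.    0.03  0.  ] | at [ 481.7 -183.   129.8] [-3.141  0.005 -0.376] F [-6.5  2.8 10.6] op 0.27 t 11.5
```

```bash
python3 -m inch '[[[0.05,0,0.1],[0,0.03,0],-1],[[0.05,0,0.15],[0,0.03,0],-1],[[0.05,0,0.15],[0,0.03,0],-1]]'; python3 -m inch '[[[0,0,0],[0,0,0],-0.2],[[0,0,0],[0,0,0],0],[[0,0,0],[0,0,0],0.2],[[0,0,0],[0,0,0],0.2]]'; python3 -m inch '[[[0,0,-3],[0,0,0],0.2],[[0,0,-6],[0,0,0],0.2],[[0,0,-10],[0,0,0],0.2],[[0,0,-10],[0,0,0],0.2]]';python3 - <<'E'
from h import *
go([482.5,-183.2,200],-0.376)
i=camera_info("wrist");p,d=camera("wrist");np.savez("pics/w4.npz",p=p,d=d,**i)
s,_=camera("side");s=cv2.resize(s[110:230,320:480],(640,480))
cv2.imwrite("pics/w4.png",p[:,:,::-1]);cv2.imwrite("pics/s4.png",s[:,:,::-1])
E
```

```text
time: 11.88
eef_pos: [481.7, -183.0, 129.7]
orientation: [-3.142, 0.001, -0.375]
ft_force: [-6.2, 3.2, 9.7]
opening: 0.271
time: 12.38
eef_pos: [481.5, -182.9, 129.3]
orientation: [-3.141, 0.002, -0.375]
ft_force: [0.5, -0.2, 0.3]
opening: 0.598
time: 12.88
eef_pos: [483.6, -183.9, 233.6]
orientation: [3.141, -0.006, -0.375]
ft_force: [0.2, 0.0, 0.7]
opening: 0.601
shift [-0.15 -0.03  3.36] turn [ 0.   -0.04  0.  ] | at [ 483.6 -183.9  233.6] [ 3.141 -0.006 -0.375] F [0.2 0.  0.7] op 0.6 t 12.88
```

View pics/w4.png

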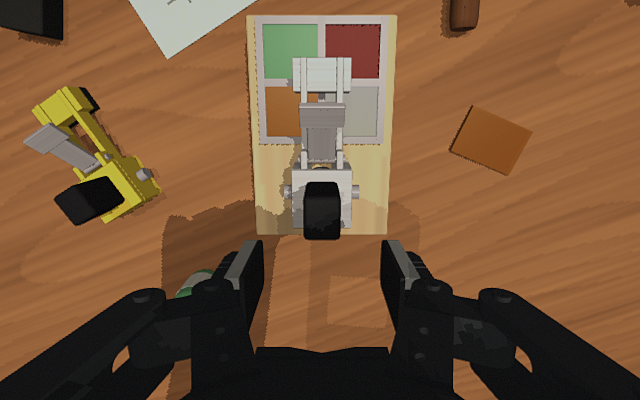

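View pics/s4.png

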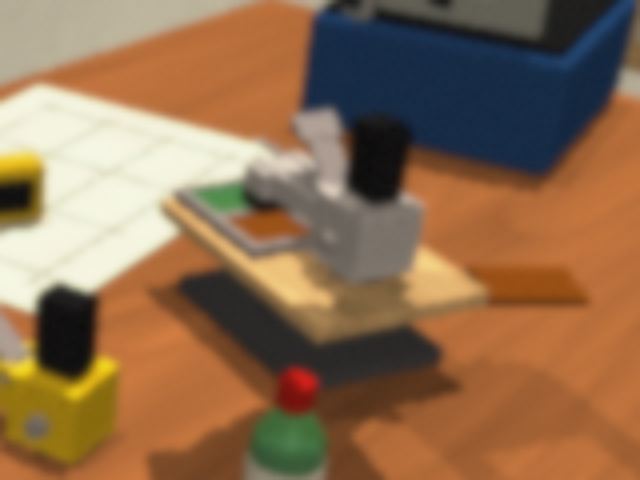

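The clamp is seated. The wrist view shows the grip at (322,210), and the foot at (322,75) sits over the middle lead line. The lever is still up at (322,120). The side crop shows it level.

```bash
python3 - <<'E'
from h import *
f=np.load("pics/w4.npz");p=f["p"].astype(int);i={k:f[k] for k in("intrinsics","R","t")};P=cloud(f["d"],i)
c,s=np.cos(-.376),np.sin(-.376);o=np.array([482.6,-183.1,0]);Q=(P-o)@np.array([[c,-s,0],[s,c,0],[0,0,1]])
for n,u0,u1,v0,v1 in(("foot",300,345,62,90),("head",296,304,175,200),("headR",342,350,175,200),("leverend",305,340,104,108),("lever",310,335,112,116),("l2",310,335,118,122),("l3",310,335,130,134),("l4",310,335,145,150),("grip",308,335,188,205),("panel",270,290,110,130)):
    print(n,np.median(Q[v0:v1,u0:u1].reshape(-1,3),0).round(1))
go(o+[58*c,58*s,160],-.376)
E
```

```text
foot [89.5 -0.5 98.6]
head [  8.7  16.4 114. ]
headR [  8.4 -18.5 113.9]
leverend [ 67.9  -0.5 141.5]
lever [ 62.9  -0.6 139.3]
l2 [ 59.   -0.6 136.2]
l3 [ 50.7  -0.6 127.8]
l4 [ 39.1  -0.6 118.4]
grip [ 12.9   0.  159.7]
panel [57.3 35.5 68.7]
shift [ 5.9  -0.02  6.93] turn [-0.    0.01  0.  ] | at [ 481.7 -183.   229.4] [-3.141e+00  1.000e-03 -3.750e-01] F [-0.2 -0.8 -0.3] op 0.6 t 12.97
```

```bash
python3 -m inch '[[[2,0,0],[0,0,0],-1],[[4,0,0],[0,0,0],-1],[[5.9,0,1],[0,0,0],-1],[[5.9,0,3],[0,0,0],-1],[[5.9,0,4],[0,0,0],-1]]';python3 -m inch '[[[0,0,0.5],[0,0,0],-1],[[0,0,1],[0,0,0],-1],[[0,0,1.5],[0,0,0],-1],[[0,0,1.5],[0,0,0],-1]]'; python3 - <<'E'
from h import *
c,s=np.cos(-.376),np.sin(-.376)
go([482.6+59*c,-183.1+59*s,145],-.376)
E
```

```text
time: 13.6
eef_pos: [534.6, -203.6, 185.6]
orientation: [-3.141, 0.007, -0.375]
ft_force: [-0.5, 0.3, -1.3]
opening: 0.003
time: 14.1
eef_pos: [534.4, -203.6, 170.5]
orientation: [-3.141, 0.007, -0.375]
ft_force: [0.1, 0.6, -0.2]
opening: -0.003
shift [0.35 0.   2.55] turn [-0.    0.04  0.  ] | at [ 534.4 -203.6  170.5] [-3.141  0.007 -0.375] F [ 0.1  0.6 -0.2] op -0.0 t 14.1
```

```bash
python3 -m inch '[[[0.3,0,0.5],[0,0.04,0],-1],[[0.35,0,1.2],[0,0.04,0],-1],[[0.35,0,1.8],[0,0.04,0],-1],[[0.35,0,2.2],[0,0.04,0],-1],[[0.35,0,2.5],[0,0.04,0],-1]]';python3 -m inch '[[[0,0,0.2],[0,0,0],-1],[[0,0,0.4],[0,0,0],-1],[[0,0,0.6],[0,0,0],-1]]'
```

```text
time: 14.72
eef_pos: [538.8, -205.3, 147.2]
orientation: [-3.141, -0.004, -0.375]
ft_force: [0.6, 0.3, 6.2]
opening: -0.003
time: 15.1
eef_pos: [540.5, -206.0, 143.3]
orientation: [-3.141, -0.009, -0.375]
ft_force: [0.3, 0.1, 6.1]
opening: 0.002
```

```bash
python3 -m inch '[[[-0.1,0,0.3],[0,-0.05,0],-1],[[-0.1,0,0.6],[0,-0.05,0],-1],[[-0.1,0,0.9],[0,-0.05,0],-1],[[-0.1,0,1.2],[0,-0.05,0],-1]]';python3 -m inch '[[[0,0,0.3],[0,0,0],-1],[[0,0,0.6],[0,0,0],-1],[[0,0,0.9],[0,0,0],-1]]'
```

```text
time: 15.6
eef_pos: [542.0, -206.8, 133.8]
orientation: [3.142, -0.007, -0.375]
ft_force: [2.1, -1.0, 7.7]
opening: -0.003
time: 15.98
eef_pos: [544.4, -207.8, 127.1]
orientation: [3.141, -0.014, -0.376]
ft_force: [2.4, -0.4, 7.0]
opening: -0.003
```

```bash
python3 -m inch '[[[-0.4,0,0.3],[0,-0.08,0],-1],[[-0.5,0,0.6],[0,-0.08,0],-1],[[-0.5,0,0.9],[0,-0.08,0],-1]]';python3 -m inch '[[[-0.2,0,0.2],[0,-0.05,0],-1],[[-0.2,0,0.4],[0,-0.05,0],-1],[[-0.2,0,0.5],[0,-0.05,0],-1]]'
```

```text
time: 16.35
eef_pos: [543.0, -207.4, 120.9]
orientation: [3.141, -0.009, -0.376]
ft_force: [3.2, -1.4, 7.0]
opening: -0.0
time: 16.73
eef_pos: [543.4, -207.6, 117.9]
orientation: [3.141, -0.007, -0.376]
ft_force: [4.0, -0.4, 5.7]
opening: -0.004
```

```bash
python3 -m inch '[[[-0.2,0,0.2],[0,-0.04,0],-1],[[-0.2,0,0.4],[0,-0.04,0],-1],[[-0.2,0,0.4],[0,-0.04,0],-1]]';python3 -m inch '[[[-0.1,0,0.2],[0,-0.04,0],-1],[[-0.1,0,0.4],[0,-0.04,0],-1],[[-0.1,0,0.4],[0,-0.04,0],-1]]'
```

```text
time: 17.1
eef_pos: [543.7, -207.7, 117.0]
orientation: [3.141, -0.005, -0.376]
ft_force: [0.5, 0.8, 12.0]
opening: -0.002
time: 17.48
eef_pos: [543.9, -207.8, 116.8]
orientation: [3.141, -0.0, -0.376]
ft_force: [-5.6, 2.6, 18.0]
opening: -0.004
```

```bash
python3 -m inch '[[[0,0,-2],[0,0,0],-1],[[0,0,-6],[0,0,0],-1],[[0,0,-10],[0,0,0],-1],[[-4,0,-11],[0,0,0],-1],[[-5.6,0,-11.5],[0,0,0],-1]]'; python3 -m inch '[[[0,0,0],[0,0,0],-1]]'; python3 - <<'E'
from h import *
i=camera_info("wrist");p,d=camera("wrist");P=cloud(d,i)
c,s=np.cos(-.376),np.sin(-.376);o=np.array([482.6,-183.1,0]);Q=(P-o)@np.array([[c,-s,0],[s,c,0],[0,0,1]])
go([482,-183,230],-.376)
for x,y,h in((40,-.5,110),(50,-.5,110),(60,-.5,110),(75,-.5,110),(90,-.5,98.6),(9,17,114),(9,-17,114),(10,0,162)):
    w=o+[x*c-y*s,x*s+y*c,h];u,v=np.round(proj(w,i)).astype(int);print((x,y,h),(u,v),np.median(Q[v-2:v+3,u-2:u+3].reshape(-1,3),0).round(1))
cv2.imwrite("pics/w5.png",p[:,:,::-1])
E
```

```text
time: 18.1
eef_pos: [490.4, -186.5, 231.7]
orientation: [3.141, 0.001, -0.376]
ft_force: [0.0, -0.3, -0.2]
opening: -0.003
time: 18.23
eef_pos: [489.6, -186.2, 231.4]
orientation: [3.14, 0.001, -0.376]
ft_force: [-0.6, -0.7, 0.6]
opening: -0.002
shift [-0.85 -0.02  0.11] turn [0.01 0.01 0.  ] | at [ 489.9 -186.3  231. ] [ 3.141e+00  2.000e-03 -3.760e-01] F [0.2 0.4 0.1] op -0.0 t 18.27
(40, -0.5, 110) (np.int64(322), np.int64(152)) [ 40.1  -0.6 108.7]
(50, -0.5, 110) (np.int64(322), np.int64(139)) [ 49.7  -0.6 109.1]
(60, -0.5, 110) (np.int64(322), np.int64(125)) [ 59.9  -0.6 108.8]
(75, -0.5, 110) (np.int64(322), np.int64(104)) [ 74.7  -0.6 109.9]
(90, -0.5, 98.6) (np.int64(322), np.int64(83)) [89.7 -0.6 98.6]
(9, 17, 114) (np.int64(299), np.int64(194)) [  9.1  16.8 113.8]
(9, -17, 114) (np.int64(344), np.int64(194)) [  9.1 -17.3 113.7]
(10, 0, 162) (np.int64(321), np.int64(212)) [9.80e+00 1.00e-01 1.62e+02]
```

View pics/w5.png

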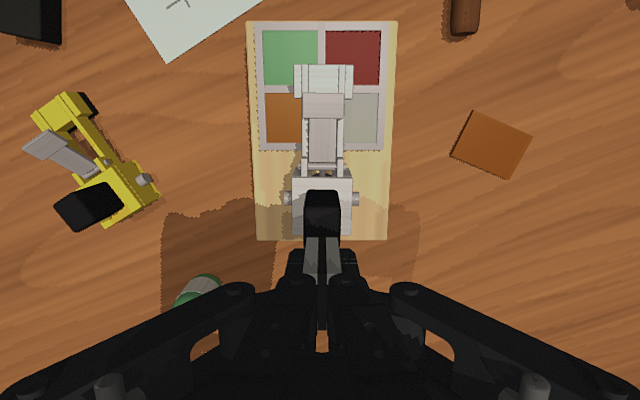

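The lever at (322,130) is level: its upper face is at 108.7 to 109.9 mm along its whole length. The head is at 113.8 mm, the foot is on the lead line, and nothing is touching the robot. I'm handing the job in.

```bash
python3 -c "
from station import env
print(env.hand_in(),env.state()['time'])"
```

```text
the job is handed in; nothing more can be done
the job is handed in; nothing more can be done
```

The hold-down arm is on the jig's ball and latched, and I handed the job in at about 18 s; the hand-in gives no verdict.

**Seating:** I gripped the aluminium arm by its stem, turned it to the jig's heading and lowered it onto the ball with the lever up. It snapped past the plungers and stopped firmly at the expected height with about 10 N at the wrist (roughly 13–14 N on the jig, counting the arm's weight). Then I let go.

**Latching:** I pressed the lever down with closed fingers at 6–8 N until it met its stop. At 18 N it moved no further, and I backed the gripper well clear.

**Last checks (wrist camera depth):**
- **Level and home:** the head top is at 113.8 mm on both sides and the foot top at 98.6 mm, so the arm is level with its underside about 70 mm above the bench.
- **Foot and axis:** both are within about 1 mm of the jig's centre line.
- **Lever:** its upper face is level at about 109 mm along its length (109.9 mm at the tip). I judged the latch from this and the firm stop, because its angle can't be read directly.
- **Bystanders:** I moved nothing else on purpose. The final picture shows only some of the other things, and I measured none of their positions again.

**Disagreements:** locating the ball by its outline differed from the depth fit by about 2 mm. I used the depth fit, which gave the same answer from two camera positions. While pressing, the arm drifted forward by up to about 7 mm on the lever; I corrected part of it in the later moves.

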